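# Hang the bronze gear on the hook carousel

## Robot

A 6-joint arm with a two-finger parallel gripper is mounted at the origin on the work surface. World frame = base frame: x ahead of the robot, y to its left, z up, the work surface at z = 0. Lengths are in mm, angles in rad, forces in N, time in s.
With the tool pointing down it reaches from about 275 to 1000 mm from the base axis. Payload 8.4 kg.
Tool frame: the origin (TCP) lies at the very end of the fingers, on their centre line; the grasp point (between the pads) lies 19 mm behind it; z points along the fingers, x is the direction in which the jaws open and shut, and the axes are right-handed (so a half turn about z gives the same grasp; the last joint's range is limited). The gripper opens to 85 mm and grips with 20 to 120 N. Pads are 22 mm wide; open, the fingers measure 114 mm over their backs; the gripper's body (76 mm by 85 mm) begins 54 mm behind the grasp point. The pads swing forward as they close: fully open they stand 13 mm farther back than shut.
Start: joints at [-1.242, 0.353, 1.633, -0, 1.155, -0.002], TCP at [202.998, -591.117, 231.281] pointing down, gripper open.
Joint ranges: [-2.63, 2.63], [-0.92, 2.1], [0.06, 2.66], [-1.3, 4.44], [0, 2.69], [-3.02, 3.02]. Speed limits (rad/s): [2.22, 2.22, 2.79, 3.14, 3.14, 3.14].

## Interface

Orientations are given as [roll, pitch, yaw] about the fixed x, y, z axes, in that order (R = Rz(yaw) Ry(pitch) Rx(roll)).
In Python, from rig import r gives the robot as it stands. The module is installed in compiled form; this text tells all that it offers.
- The arm moves only by the tool apply_moves, never from a script. Its argument "targets" is a list that holds one entry, the list of rows, each a list of 7 numbers: the gripper's target within -1 to 1 (fully open at 1, half-way at 0, shut at -1), then the shift along the tool's x, y, z in cm, then the turn, a rotation vector about the tool's x, y, z in degrees. A call has 1 to 8 rows; each row is the pose to reach, as a shift and turn from the pose measured when the call began, along the tool's axes at that moment; what a row does not reach only later rows make up. A row lasts 1/10 s, in which the tool goes at most 50 mm and 8.59 degrees, less where a joint would pass 70% of its speed; a pose out of reach is approached as far as the arm can. A call with a gripper value outside its range is refused whole. The fingers move at their own pace and stop on an object; "newtons" is the grip in N (left out, the last holds). Time passes only in rows, so rows that repeat a pose let the fingers close. It gives the time, the measured TCP pose, the force and the opening at its end, in the units of the state.
- r.sense(): the state, without advancing time (a new reading comes with each control period).
- r.grab_frame(name): name is "side" or "top"; returns a dict with "pixels" (420x560x3 uint8, red, green, blue), "fov_y" (degrees; the focal length in pixels is half the picture's height over the tangent of half this angle, whatever the lens; pixels are square), "cx", "cy" (the principal point, pixels), "R" (3x3) and "t" (3): a world point X has camera coordinates R X + t. Camera axes: x right, y down, z forward; pixel columns grow to the right and rows downward; lengths in mm; the calibration is good to about 2 mm. A picture is of the moment at which its call begins. There is no depth.
- r.sign_off(): hands the job in, once; it reports no verdict.
The state is a dict: "clock": time; "qpos": joint angles; "qvel": joint speeds; "joint_efforts": joint torques, N m; "eef_pos": TCP position; "tcp_rot": TCP orientation; "contact_force": force on the tool from outside, world axes, zero at the start; "wrist_torque": the same for the moment, N m; "opening": opening from 0.0 (shut) to 1.0 (fully open).
Only numpy, scipy, OpenCV 4.12 (cv2) and the standard library are available. Lean on these libraries where they do the work, as an engineer would, in place of code of your own. Each camera call takes 0.05 s, during which the arm holds its last target. There are 200 camera calls.

## Task

Turn the hook carousel until its one empty hook points straight at the robot's side of the bench. Then take the bronze gear out of its slotted rest and hang it by its bore on that hook: slide it all the way back against the rubber bush and let its weight down on to the wire, not dropping it. The hook leans up or down in its worn bush, so feel for it and go gently: keep every push on the carousel below 25 N, and leave the other things on the bench where they are.

Things in the scene. Friction and masses are not known exactly. Their poses are not given: they have to be found in the camera images.
- carousel: Hook carousel, fixed: grey cast foot 190 mm across with a thin post; origin at the centre of the foot on the bench, the turning axis vertical through it. The head at 180 mm height is a 42 mm drum with four level arms 14 mm thick at 90 degrees, each with a 16 mm rubber bush (outer face 66 mm from the axis) and a 6 mm steel wire hook reaching 118 mm. Nothing may press on any of it with 25 N.
- rotor (a joint): Angle of the turning head, rad, anticlockwise seen from above, not wrapped: at 0 or any full turn the empty hook points to -x, towards the robot's side of the bench. It stays where it is left. Turning takes about 0.3 N m, that is 3 to 4 N pushed sideways on a hook's wire 90 mm from the axis; any hook may be pushed.
- stop_face (a point): Centre of the outer face of the empty hook's rubber bush, 66 mm from the turning axis at 180 mm height. Its axes turn with the head; its -x axis points outward along the hook. From here the wire runs outward 49 mm to its upturned tip. The bush gives 1 mm per 4 N pushed inward, up to 5 mm, and springs back.
- gear: Bronze spur gear: flat disc 100 mm across, 10 mm thick, 22 mm bore, 0.5 to 0.7 kg. Origin at its centre; own x axis = bore axis. It stands on edge in its rest, axis level, centre 67 mm above the bench. Pinch its faces from above, fingers at most 25 mm below the rim's top, to clear the arm behind it. Hung home, its centre is 5 to 8 mm outward of stop_face and 8 mm below the wire's centre line.
- rest: Hardwood gear rest, fixed, 41 mm by 116 mm by 38 mm high, with a 13 mm wide slot along its own y axis in which the gear stands about 21 mm deep. Origin at the centre of its underside; its x axis is the gear's axis.
- funnel_stand: Ring stand with a wide copper funnel (124 mm across, top at 205 mm, rod to 260 mm), fixed, on a 140 by 160 mm foot plate; origin at the centre of the foot's underside. Only an obstacle.
- tin_cup: Tin cup, 68 mm across, 72 mm high, under the funnel; origin at the centre of its underside. Leave alone.
- lens_bead_center (a point): Centre of a turquoise glass lens bead, 26 mm across, in a small wooden dish. Leave alone.
- torque_handle: Steel T-shaped torque handle lying on the bench, 150 mm long with a 119 mm cross grip, 24 mm high; origin on the bench under the shaft, 85 mm from the grip bar. Leave alone.
- lamp_shade: Cream enamel lamp shade standing mouth down, 170 mm across, 115 mm high; origin at the centre of its underside. Leave alone.
- head_top (a point): Top of the head's cap on the turning axis, 216 mm above the bench. Three of the hooks carry parts that cannot come off (60 mm gear, 72 mm hand wheel, 150 mm spanner); they hang 64 to 80 mm from the axis, spread at most 36 mm to either side of their hook and from 145 mm below to 32 mm above hook height.
- tip_level (a point): Where the wire's centre line would reach the tip, 49 mm outward of stop_face, if the empty hook did not lean. The real wire pivots in its bush, 85 mm inward of here, and leans up or down by up to 0.15 rad (13 mm here), never sideways; no reading shows it. The tip rises 15 mm above the wire's centre line and yields 1 mm per 5 N up or down; near the bush the wire yields 1 mm per 20 N.
Things that resemble listed ones, but are neither listed nor needed, are in the scene too. What is meant by the rest is not pink or yellow, and is the larger of those in its own colour.

How it is judged:
By the outcome, as a careful person would: the job done as asked, in the order asked, and still so for the second after the job is handed in, with the robot touching nothing.
It also fails if it takes over 70 s, if anything falls off the work surface, if the arm or the gripper's body presses on something with over 40 N, if the wrist force passes 120 N, or if a joint passes its speed limit or range.

## Working session

There is one attempt and no reset: what is moved stays moved. The work goes in short steps, Python scripts to look and compute and a tool call to move; the robot and the scene stay as the last step left them, time stands still between calls to the robot, and variables do not carry over. Pictures are saved under pics/ and viewed, about 8 in all and at most 12, crops included, and the job is handed in when it is done.

Besides the shell and the picture viewer there is one more tool, called as name(argument=value, ...) on one line, values as JSON. apply_moves: Moves the arm, as the interface text tells. Its arguments: {"type":"object","properties":{"targets":{"type":"array"},"newtons":{"type":"number"}},"required":["targets"]}

```bash
mkdir -p pics; cat > h.py <<'E'
import numpy as np, cv2, json
from rig import r
def grab(n,tag):
    f=r.grab_frame(n); cv2.imwrite(f'pics/{tag}.png',f['pixels'][:,:,::-1]); 
    np.savez(f'pics/{tag}.npz',**f); return f
def load(tag): return dict(np.load(f'pics/{tag}.npz'))
def foc(f): return 210/np.tan(np.radians(float(f['fov_y']))/2)
def ray(f,u,v):
    d=np.array([(u-f['cx'])/foc(f),(v-f['cy'])/foc(f),1.]); R=np.array(f['R']);return -R.T@f['t'], R.T@d
def onz(f,u,v,z):
    c,d=ray(f,u,v); return c+d*(z-c[2])/d[2]
def proj(f,X):
    p=np.array(f['R'])@np.array(X,float)+f['t']; return p[:2]/p[2]*foc(f)+[f['cx'],f['cy']]
def tri(f1,p1,f2,p2):
    c1,d1=ray(f1,*p1);c2,d2=ray(f2,*p2)
    s=np.linalg.lstsq(np.c_[d1,-d2],c2-c1,rcond=None)[0]; a=c1+d1*s[0];b=c2+d2*s[1]
    return (a+b)/2,np.linalg.norm(a-b)
E
python3 - <<'E'
from h import *
for n in ('side','top'):
    f=grab(n,n+'0'); print(n,f['fov_y'],f['cx'],f['cy'],np.round(f['R'],3).tolist(),np.round(f['t'],1), 'cam',-np.array(f['R']).T@f['t'])
print(r.sense())
E
```

```text
side 43.26224378782946 273.67799960571176 208.97480633265417 [[-0.999, -0.042, -0.005], [-0.025, 0.691, -0.722], [0.034, -0.721, -0.692]] [ 604.1  113.7 1372.8] cam [ 560.15035853  936.91325208 1034.83410293]
top 55.749855109980906 281.9410826223706 214.9168119302517 [[-0.009, -1.0, -0.002], [-0.987, 0.009, -0.162], [0.162, 0.0, -0.987]] [   4.   591.6 1145.3] cam [ 398.81212684   -1.62090515 1225.76845023]
{'clock': 0.1, 'qpos': array([-1.24243782e+00,  3.53614284e-01,  1.63407013e+00, -6.82258862e-06,
        1.15523631e+00, -2.40555092e-03]), 'qvel': array([ 0.0002905 ,  0.00043436, -0.00204854,  0.00054223,  0.00062072,
       -0.00040828]), 'joint_efforts': array([ 1.19751716e-03, -6.06354403e+01, -3.42821968e+01, -3.77555114e-05,
        3.85987558e-03, -2.61314477e-05]), 'eef_pos': array([ 202.82872264, -590.69900295,  230.61023078]), 'tcp_rot': array([ 3.14158961e+00,  1.32807922e-03, -1.24002951e+00]), 'contact_force': array([-0.0883562 ,  0.41873398, -0.34832759]), 'wrist_torque': array([-0.00600131, -0.02898773,  0.03001453]), 'opening': 1.0033413798056445}
```

View pics/side0.png

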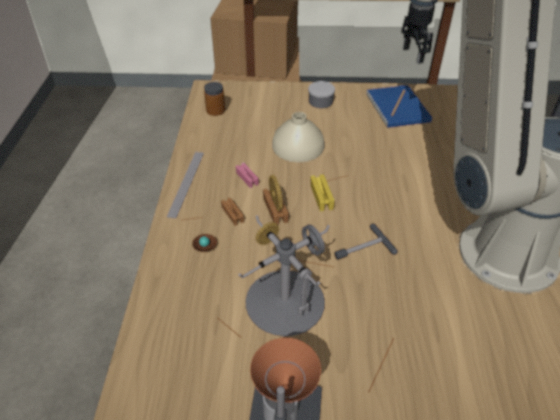

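View pics/top0.png

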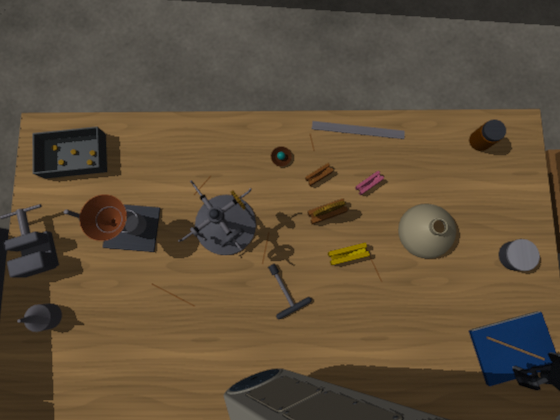

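Side: carousel at (285,270), gear in the brown rest at (277,198), shade at (298,135). Top: carousel foot at (225,225), gear and rest at (328,211). I'll enlarge the centre of both views.

```bash
python3 - <<'E'
from h import *
a=cv2.imread('pics/side0.png')[165:325,220:350]; b=cv2.imread('pics/top0.png')[160:290,170:360]
a=cv2.resize(a,None,fx=3,fy=3,interpolation=cv2.INTER_CUBIC)
b=cv2.resize(b,None,fx=2.1,fy=2.1,interpolation=cv2.INTER_CUBIC)
a=cv2.convertScaleAbs(a,alpha=1.3,beta=15);b=cv2.convertScaleAbs(b,alpha=1.6,beta=30)
o=np.zeros((480,800,3),np.uint8);o[:480,:390]=a;o[:b.shape[0],395:395+b.shape[1]]=b[:,:405]
cv2.imwrite('pics/c0.png',o)
f=load('top0')
c=onz(f,226,225,0);print(c)
for z in(180,):
  for p in [(214,214),(251,190),(193,180),(180,241),(240,252)]:print(p,onz(f,*p,z))
E
```

```text
[569.23559364 173.11087999   0.        ]
(214, 214) [574.15844905 179.91164509 180.        ]
(251, 190) [638.85248571  81.31672712 180.        ]
(193, 180) [668.07547127 238.54452082 180.        ]
(180, 241) [502.6827102  268.40736481 180.        ]
(240, 252) [472.21890228 109.65721512 180.        ]
```

View pics/c0.png

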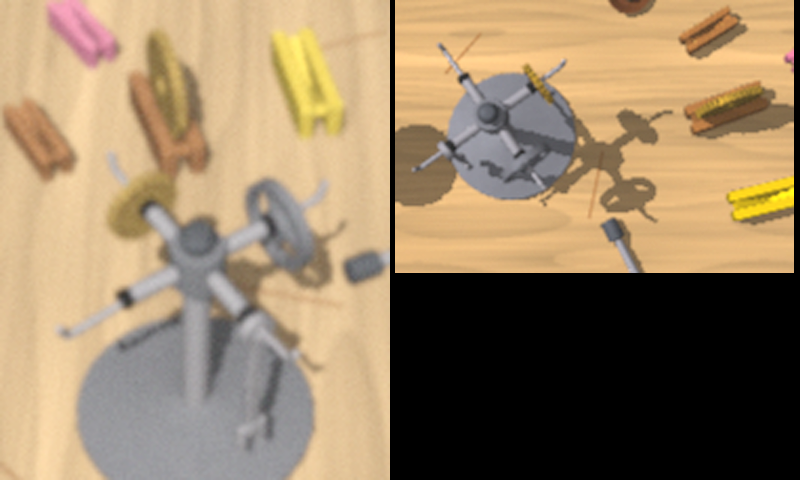

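Crop: the empty hook's tip is at side (242,276), top (192,182), so it points +x+y. The spanner, hand wheel and small gear sit anticlockwise from it. Next I measure.

```bash
python3 - <<'E'
from h import *
s,t=load('side0'),load('top0')
def T(n,a,b): print(n,*[np.round(x,1) for x in tri(s,a,t,b)])
sc=lambda x,y:(220+(x-1)/3,165+(y-1)/3); tc=lambda x,y:(170+(x-396)/2.1,160+(y-1)/2.1)
T('cap',sc(199,232),tc(489,112))
T('emptytip',sc(65,332),tc(441,47))
T('bush',sc(125,297),tc(463,77))
T('geartip',sc(113,158),tc(564,63))
T('handtip',sc(324,183),tc(546,190))
T('spantip',sc(320,366),tc(416,170))
for n,f,roi in (('side',s,(260,170,295,225)),('top',t,(300,190,360,232))):
    hsv=cv2.cvtColor(f['pixels'],cv2.COLOR_RGB2HSV); x0,y0,x1,y1=roi
    H=hsv[y0:y1,x0:x1]
    def m(lo,hi):
        k=np.zeros(hsv.shape[:2],np.uint8);k[y0:y1,x0:x1]=cv2.inRange(H,lo,hi);return k
    g=m((17,120,25),(30,255,170)); b=m((5,110,40),(15,255,200))
    for nm,k in(('gear',g),('rest',b)):
        n_,l,st,c=cv2.connectedComponentsWithStats(k); i=1+np.argmax(st[1:,4]); ys,xs=np.where(l==i)
        print(n,nm,st[i],c[i],cv2.minAreaRect(np.c_[xs,ys].astype(np.float32)))
    if n=='top':
        for row in H[8:34:2,4:54:2,:]: print(' '.join(f'{a[0]:2d}/{a[1]//10:2d}/{a[2]//10:2d}' for a in row))
E
```

```text
cap [571.3 174.5 208.2] 2.3
emptytip [662.  243.3 177.7] 2.8
bush [621.8 213.2 181. ] 2.0
geartip [637.7  83.3 189. ] 0.8
handtip [477.7 104.8 189.5] 1.9
spantip [494.9 270.  184.5] 17.6
side gear [269 175  15  36 314] [275.6910828  192.69745223] ((275.6500244140625, 192.45004272460938), (35.41750717163086, 11.067971229553223), 71.56504821777344)
side rest [263 189  26  35 376] [275.1356383  208.64361702] ((275.7758483886719, 205.1896514892578), (38.810325622558594, 17.641056060791016), 68.19859313964844)
top gear [ 300  190   60   42 1998] [329.54154154 210.03153153] ((329.4999694824219, 210.49998474121094), (58.99999237060547, 40.99999237060547), 0.0)
top rest [308 205  40  19 270] [325.14814815 213.98518519] ((327.3999938964844, 211.20001220703125), (15.178932189941406, 39.212242126464844), 71.56504821777344)
17/13/12 17/13/12 17/13/12 17/13/12 16/13/12 17/13/12 17/13/12 17/13/12 17/12/12 17/12/12 17/12/12 17/13/12 17/13/12 16/12/12 17/13/13 17/13/13 17/12/13 17/12/13 17/13/12 16/14/11 17/13/12 17/13/12 17/12/13 17/13/13 17/12/12
17/12/12 17/13/12 17/12/12 17/13/12 17/13/12 17/13/
[... 1948 characters left out ...]
8/14/ 6 17/13/ 6 17/13/ 6
17/12/11 17/13/11 17/12/11 17/12/11 14/18/ 9 14/18/ 9 14/18/10 14/18/ 8 14/20/ 5 15/20/ 5 14/19/ 4 15/19/ 3 14/16/ 4 16/14/ 5 17/13/ 5 17/13/ 5 17/13/ 5 16/13/ 5 16/13/ 5 17/13/ 5 17/13/ 5 17/13/ 5 18/13/ 5 17/13/ 6 17/13/ 6
18/13/11 17/12/11 17/13/11 16/14/ 9 14/18/ 9 14/18/10 14/18/10 14/18/ 8 14/18/ 6 14/17/ 4 17/15/ 5 17/13/ 5 16/12/ 6 16/13/ 5 18/13/ 5 17/13/ 6 17/13/ 6 16/13/ 5 16/13/ 5 17/13/ 5 16/13/ 5 17/13/ 5 17/13/ 5 17/13/ 5 17/13/ 5
17/13/11 17/12/11 17/13/11 17/13/10 14/19/ 7 13/18/ 7 14/19/ 4 15/15/ 5 16/13/ 5 17/14/ 6 17/14/ 6 17/13/ 6 16/13/ 6 17/13/ 6 17/13/ 6 17/14/ 6 17/13/ 6 17/13/ 6 17/13/ 6 17/13/ 6 16/12/10 18/13/ 9 17/12/11 17/13/10 17/13/11
```

```bash
python3 - <<'E'
from h import *
s,t=load('side0'),load('top0')
hsv=cv2.cvtColor(t['pixels'],cv2.COLOR_RGB2HSV); k=np.zeros((420,560),np.uint8)
H=hsv[:,:,0].astype(int);S=hsv[:,:,1];V=hsv[:,:,2]
roi=np.zeros((420,560),bool);roi[192:232,300:358]=1
def rect(m):
    n,l,st,c=cv2.connectedComponentsWithStats((m&roi).astype(np.uint8)); i=1+np.argmax(st[1:,4]); ys,xs=np.where(l==i); return np.c_[xs,ys].astype(np.float32)
def ana(nm,pts,z):
    W=np.array([onz(t,*p,z)[:2] for p in pts]); c=W.mean(0); 
    (cx,cy),wh,a=cv2.minAreaRect(W.astype(np.float32)); 
    q=np.linalg.eigh(np.cov(W.T))[1][:,1]; q*=-np.sign(q[1]); y=np.arctan2(q[0],-q[1])
    n=np.array([np.cos(y),np.sin(y)]); 
    # slot dir q=(sin y,-cos y)
    a_=W@q;b_=W@n; m=q*(a_.min()+a_.max())/2+n*(b_.min()+b_.max())/2
    print(nm,len(W),'mean',c.round(1),'mid',m.round(1),'yaw',np.degrees(y).round(1),'len',np.ptp(a_).round(1),'wid',np.ptp(b_).round(1))
g=rect((H>=18)&(S>=180)); ana('gear@67',g,67); ana('gear@90',g,90)
gb=rect((H>=18)&(S>=180)&(V>=65)); ana('rimbright@105',gb,105)
ra=rect((S>=165)); ana('rest+gear@38',ra,38)
rb=rect((S>=165)&(H<=16)&(V>=65)); ana('rest bright wall@38',rb,38)
cand=[]
hs=cv2.cvtColor(s['pixels'],cv2.COLOR_RGB2HSV);Hs=hs[:,:,0].astype(int)
for y in range(172,222,2): print(y,' '.join(f'{a[0]:2d}/{a[1]//10:2d}/{a[2]//10:2d}' for a in hs[y,261:293]))
E
```

```text
gear@67 209 mean [ 607.9 -140.2] mid [ 608.  -139.8] yaw 20.4 len 99.4 wid 20.7
gear@90 209 mean [ 603.8 -137.5] mid [ 603.9 -137.1] yaw 20.4 len 97.4 wid 20.3
rimbright@105 122 mean [ 604.2 -133.3] mid [ 603.7 -134.3] yaw 21.0 len 96.1 wid 14.7
rest+gear@38 514 mean [ 604.4 -140. ] mid [ 604.3 -140.4] yaw 19.5 len 116.8 wid 42.5
rest bright wall@38 86 mean [591.4 -98.3] mid [ 594.8 -102.7] yaw -87.5 len 48.0 wid 43.9
172 17/ 8/17 18/ 9/16 18/ 8/16 17/ 9/17 18/ 8/17 17/ 9/16 18/ 9/16 17/ 9/16 18/ 9/16 18/ 8/16 18/ 9/16 16/ 9/15 18/ 9/15 18/ 9/16 17/ 9/16 19/ 9/16 17/ 9/16 18/ 9/15 18/ 9/15 18/ 9/15 18/ 9/15 18/ 9/16 18/ 9/16 17/ 8/16 17/ 9/16 18/ 9/16 18/ 9/15 18/ 9/15 17/ 9/15 17/ 8/15 17/ 9/15 17/ 8/16
174 18/ 9/16 18/ 9/16 18/ 9/16 18/ 9/17 18/ 8/17 18/ 9/16 18/ 9/16 18/ 9/16 18/ 9/16 19/ 9/15 18/10/15 19/10/15 19/10/15 18/10/15 18/ 9/15 18/ 9/16 17/ 9/16 18/ 9/16 17/ 8/15 18/ 9/16 18/ 9/15 17/ 8/16 18/ 9/16 18/ 8/16 18/ 9/16 18/ 9/16 17/ 9/15 18/ 9/15 17/ 9/15 18/ 9/15 19/ 9/15 18/ 9/15
176 17/ 9/16 18/ 8/16 18/ 9/16 18/ 8/17 18/ 8/16 18/ 9/16 18/ 9/16 18/ 9/15 19/11/14 19/12/13 
[... 5921 characters left out ...]
14/14/11 15/13/11 13/13/11 14/13/11 13/13/11 13/13/12 13/14/11 12/12/11 13/12/ 9 15/10/ 9 17/ 9/12 18/ 9/14 17/ 9/14
218 17/ 9/16 17/ 9/16 17/ 8/16 18/ 9/16 18/ 8/16 18/ 9/16 18/ 9/15 18/ 9/15 17/ 9/15 16/ 9/14 16/10/12 16/11/10 14/14/10 14/13/11 14/14/12 14/14/11 13/13/11 14/13/11 15/12/10 16/11/ 9 15/11/10 15/12/ 9 14/13/ 9 15/14/10 14/13/11 12/15/11 14/13/10 14/12/ 9 17/10/10 18/ 9/13 18/ 9/14 18/ 8/15
220 17/ 8/16 18/ 9/16 17/ 9/16 17/ 9/16 18/ 9/16 18/ 9/16 17/ 8/15 17/ 9/15 18/ 9/15 17/ 9/15 16/ 9/14 16/10/12 14/12/10 13/13/11 13/13/11 13/13/11 14/13/11 13/13/10 17/11/10 16/ 9/11 17/10/12 16/10/12 14/12/11 13/13/11 13/13/11 12/13/11 14/13/11 15/11/11 18/ 9/13 17/ 9/14 17/ 9/15 17/ 9/15
```

```bash
cat >> h.py <<'E'
from scipy.spatial.transform import Rotation as Rt
AX=np.array([571.3,174.5])
def rel(p,yaw,dp=2):
    """row numbers (cm, deg) from the measured pose to TCP p, tool down at yaw deg"""
    s=r.sense(); R0=Rt.from_euler('xyz',s['tcp_rot']); R1=Rt.from_euler('xyz',[180,0,yaw],degrees=True)
    return np.r_[R0.inv().apply(np.array(p)-s['eef_pos'])/10,(R0.inv()*R1).as_rotvec(degrees=True)].round(dp).tolist()
def hookpose(ang,rad,d,z):
    a=np.radians(ang); return [AX[0]+rad*np.cos(a)+d*np.sin(a),AX[1]+rad*np.sin(a)-d*np.cos(a),z],ang-90
def show():
    s=r.sense(); print('t',round(s['clock'],2),s['eef_pos'].round(1),np.degrees(s['tcp_rot']).round(1),'F',s['contact_force'].round(2),'M',s['wrist_torque'].round(2),'op',round(s['opening'],3),'q6',s['qpos'][5].round(2))
E
python3 - <<'E'
from h import *
s=load('side0'); print('gear side',onz(s,273.3,193,67))
print(rel(*hookpose(36.5,95,36,310)), rel([203,-591,310],-71))
E
```

```text
gear side [ 610.98477591 -135.53584677   67.        ]
[-59.85, -69.84, -7.86, -0.01, 0.08, -17.55] [0.02, -0.01, -7.94, 0.0, 0.08, -0.05]
```

apply_moves(targets=[[[-1,0,0,-5,0,0,0],[-1,-5,-5,-7.9,0,0,0],[-1,-59.8,-69.8,-7.9,0,0,-17.5],[-1,-59.8,-69.8,-7.9,0,0,-17.5],[-1,-59.8,-69.8,-7.9,0,0,-17.5],[-1,-59.8,-69.8,-7.9,0,0,-17.5],[-1,-59.8,-69.8,-7.9,0,0,-17.5],[-1,-59.8,-69.8,-7.9,0,0,-17.5]]])

```text
clock: 0.9
eef_pos: [376.7, -289.4, 303.3]
tcp_rot: [-3.141, 0.001, -0.935]
contact_force: [2.4, -1.0, 0.7]
opening: -0.001
```

```bash
python3 - <<'E'
from h import *
show(); print(rel(*hookpose(36.5,95,36,310)),rel(*hookpose(36.5,95,36,155)))
E
```

```text
t 0.9 [ 376.7 -289.4  303.3] [-1.80e+02  1.00e-01 -5.36e+01] F [ 2.45 -0.98  0.65] M [ 0.01 -0.05 -0.02] op -0.001 q6 0.28
[-22.18, -52.71, -0.62, -0.02, 0.07, -0.07] [-22.16, -52.7, 14.88, -0.02, 0.07, -0.07]
```

apply_moves(targets=[[[-1,-22.2,-52.7,-0.6,0,0,0],[-1,-22.2,-52.7,-0.6,0,0,0],[-1,-22.2,-52.7,-0.6,0,0,0],[-1,-22.2,-52.7,-0.6,0,0,0],[-1,-22.2,-52.7,-0.6,0,0,0],[-1,-22.2,-52.7,-0.6,0,0,0],[-1,-22.2,-52.7,-0.6,0,0,0],[-1,-22.2,-52.7,-0.6,0,0,0]]])

```text
clock: 1.7
eef_pos: [580.8, 54.8, 307.6]
tcp_rot: [-3.142, 0.001, -0.935]
contact_force: [0.2, -1.0, 0.3]
opening: -0.002
```

```bash
python3 - <<'E'
from h import *
show(); print(rel(*hookpose(36.5,95,36,310)),rel(*hookpose(36.5,95,36,155)))
E
```

```text
t 1.7 [580.8  54.8 307.6] [-1.80e+02  1.00e-01 -5.36e+01] F [ 0.24 -1.    0.26] M [-0.01 -0.01 -0.  ] op -0.002 q6 1.03
[-6.6, -15.85, -0.23, -0.0, 0.07, -0.05] [-6.58, -15.84, 15.27, -0.0, 0.07, -0.05]
```

apply_moves(targets=[[[-1,-6.6,-15.85,0,0,0,0],[-1,-6.6,-15.85,0,0,0,0],[-1,-6.6,-15.85,0,0,0,0],[-1,-6.6,-15.85,0,0,0,0],[-1,-6.6,-15.85,4,0,0,0],[-1,-6.6,-15.85,8,0,0,0],[-1,-6.6,-15.85,12,0,0,0],[-1,-6.6,-15.85,15.3,0,0,0]]])

```text
clock: 2.5
eef_pos: [667.9, 202.1, 151.8]
tcp_rot: [3.139, 0.002, -0.934]
contact_force: [1.0, 0.6, -0.4]
opening: -0.003
```

```bash
python3 - <<'E'
from h import *
show()
for d in (28,22,16): print(rel(*hookpose(36.5,95,d,155)))
d=16
for i in range(1,6): print(rel(*hookpose(36.5+7*i,95,d,155)))
grab('top','top1')
E
```

```text
t 2.5 [667.9 202.1 151.8] [ 1.799e+02  1.000e-01 -5.350e+01] F [ 0.96  0.63 -0.38] M [ 0.    0.05 -0.04] op -0.003 q6 1.22
[-0.73, -0.09, -0.31, 0.12, 0.12, -0.04]
[-1.33, -0.09, -0.31, 0.12, 0.12, -0.04]
[-1.93, -0.09, -0.31, 0.12, 0.12, -0.04]
[-3.1, -0.21, -0.31, 0.12, 0.13, -7.04]
[-4.27, -0.19, -0.31, 0.11, 0.13, -14.04]
[-5.44, -0.03, -0.3, 0.1, 0.14, -21.04]
[-6.57, 0.27, -0.3, 0.09, 0.15, -28.04]
[-7.67, 0.71, -0.3, 0.08, 0.15, -35.04]
```

apply_moves(targets=[[[-1,-0.7,-0.1,-0.3,0,0,0],[-1,-1.1,-0.1,-0.3,0,0,0],[-1,-1.5,-0.1,-0.3,0,0,0],[-1,-1.9,-0.1,-0.3,0,0,0],[-1,-2.5,-0.2,-0.3,0,0,-3.5],[-1,-3.1,-0.2,-0.3,0,0,-7],[-1,-3.7,-0.2,-0.3,0,0,-10.5],[-1,-4.3,-0.2,-0.3,0,0,-14]]])

```text
clock: 3.35
eef_pos: [642.3, 237.1, 151.3]
tcp_rot: [3.136, 0.004, -0.687]
contact_force: [1.1, -3.2, 1.2]
opening: 0.003
```

```bash
python3 - <<'E'
from h import *
show()
for i in range(1,9): print(rel(*hookpose(50.5+5*i,95,16,155)))
f=grab('top','top2'); o=cv2.resize(f['pixels'][150:290,150:320,::-1],None,fx=3,fy=3,interpolation=cv2.INTER_CUBIC); cv2.imwrite('pics/c2.png',cv2.convertScaleAbs(o,alpha=1.5,beta=25))
E
```

```text
t 3.35 [642.3 237.1 151.3] [179.7   0.2 -39.4] F [ 1.05 -3.19  1.21] M [-0.57 -0.26  0.05] op 0.003 q6 1.04
[-0.73, -0.25, -0.37, 0.29, 0.24, -4.89]
[-1.57, -0.29, -0.36, 0.28, 0.25, -9.89]
[-2.41, -0.24, -0.36, 0.27, 0.27, -14.89]
[-3.25, -0.13, -0.36, 0.26, 0.28, -19.89]
[-4.07, 0.06, -0.35, 0.25, 0.29, -24.89]
[-4.87, 0.31, -0.35, 0.24, 0.3, -29.89]
[-5.64, 0.64, -0.34, 0.23, 0.31, -34.89]
[-6.38, 1.03, -0.34, 0.21, 0.32, -39.89]
```

View pics/c2.png

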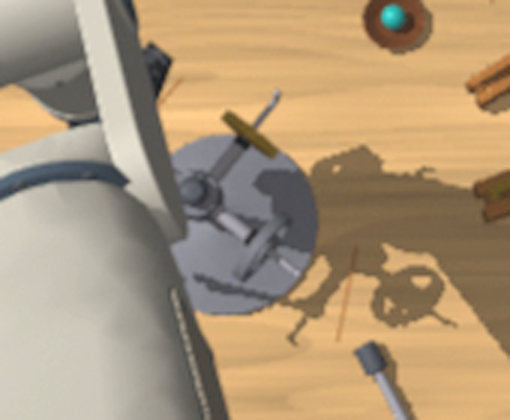

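The top picture shows the small-gear hook's tip at crop (278,95), so the head has turned about 15°. The push is about 3 N. I'll continue along the arc.

apply_moves(targets=[[[-1,-0.75,-0.25,-0.35,0,0,-5],[-1,-1.55,-0.3,-0.35,0,0,-10],[-1,-2.4,-0.25,-0.35,0,0,-15],[-1,-3.25,-0.15,-0.35,0,0,-20],[-1,-4.05,0.05,-0.35,0,0,-25],[-1,-4.85,0.3,-0.35,0,0,-30],[-1,-5.65,0.65,-0.35,0,0,-35],[-1,-6.4,1.05,-0.35,0,0,-40]]])

```text
clock: 4.2
eef_pos: [586.3, 270.2, 156.4]
tcp_rot: [3.141, 0.004, 0.017]
contact_force: [3.1, -2.5, -0.6]
opening: -0.001
```

```bash
python3 - <<'E'
from h import *
show()
for i in range(1,9): print(rel(*hookpose(90.5+5*i,95,16,155)))
E
```

```text
t 4.2 [586.3 270.2 156.4] [180.    0.2   1. ] F [ 3.08 -2.55 -0.56] M [-0.37 -0.59  0.02] op -0.001 q6 0.41
[-0.82, -0.05, 0.14, 0.04, 0.24, -4.52]
[-1.66, -0.09, 0.15, 0.02, 0.24, -9.52]
[-2.5, -0.06, 0.15, 0.01, 0.24, -14.52]
[-3.33, 0.05, 0.15, 0.0, 0.24, -19.52]
[-4.15, 0.23, 0.16, -0.01, 0.24, -24.52]
[-4.95, 0.49, 0.16, -0.02, 0.24, -29.52]
[-5.73, 0.81, 0.17, -0.03, 0.24, -34.52]
[-6.48, 1.2, 0.17, -0.04, 0.24, -39.52]
```

apply_moves(targets=[[[-1,-0.8,-0.05,0.15,0,0,-4.5],[-1,-1.65,-0.1,0.15,0,0,-9.5],[-1,-2.5,-0.05,0.15,0,0,-14.5],[-1,-3.35,0.05,0.15,0,0,-19.5],[-1,-4.15,0.25,0.15,0,0,-24.5],[-1,-4.95,0.5,0.15,0,0,-29.5],[-1,-5.75,0.8,0.15,0,0,-34.5],[-1,-6.5,1.2,0.15,0,0,-39.5]]])

```text
clock: 5.0
eef_pos: [522.7, 257.8, 156.7]
tcp_rot: [-3.141, -0.001, 0.709]
contact_force: [4.7, 0.5, -1.5]
opening: -0.006
```

```bash
python3 - <<'E'
from h import *
show()
for i in range(1,9): print(rel(*hookpose(130.5+5*i,95,16,155)))
E
```

```text
t 5.0 [522.7 257.8 156.7] [-179.9   -0.    40.6] F [ 4.74  0.45 -1.51] M [ 0.05 -0.61  0.03] op -0.006 q6 -0.25
[-0.95, -0.12, 0.17, -0.05, -0.03, -4.88]
[-1.79, -0.15, 0.17, -0.05, -0.04, -9.88]
[-2.63, -0.11, 0.17, -0.05, -0.04, -14.88]
[-3.46, 0.01, 0.17, -0.05, -0.04, -19.88]
[-4.28, 0.19, 0.17, -0.04, -0.04, -24.88]
[-5.08, 0.45, 0.17, -0.04, -0.04, -29.88]
[-5.86, 0.78, 0.16, -0.04, -0.05, -34.88]
[-6.6, 1.17, 0.16, -0.04, -0.05, -39.88]
```

apply_moves(targets=[[[-1,-0.95,-0.1,0.15,0,0,-5],[-1,-1.8,-0.15,0.15,0,0,-10],[-1,-2.65,-0.1,0.15,0,0,-15],[-1,-3.45,0,0.15,0,0,-20],[-1,-4.3,0.2,0.15,0,0,-25],[-1,-5.1,0.45,0.15,0,0,-30],[-1,-5.6,0.65,0.15,0,0,-33],[-1,-5.6,0.65,0.15,0,0,-33]]])

```text
clock: 5.8
eef_pos: [485.1, 216.7, 156.4]
tcp_rot: [3.14, -0.003, 1.284]
contact_force: [0.8, 1.0, 0.5]
opening: -0.0
```

```bash
python3 - <<'E'
from h import *
show()
f=grab('top','top3');g=grab('side','side3')
e=lambda o:cv2.convertScaleAbs(cv2.resize(o[:,:,::-1],None,fx=3,fy=3,interpolation=cv2.INTER_CUBIC),alpha=1.4,beta=20)
o=np.zeros((480,800,3),np.uint8); a=e(f['pixels'][160:290,170:300]);b=e(g['pixels'][190:340,230:360]);o[:390,:390]=a;o[:450,400:790]=b
cv2.imwrite('pics/c3.png',o)
E
```

```text
t 5.8 [485.1 216.7 156.4] [179.9  -0.2  73.6] F [0.82 1.01 0.53] M [ 0.09 -0.13 -0.02] op -0.0 q6 -0.87
```

View pics/c3.png

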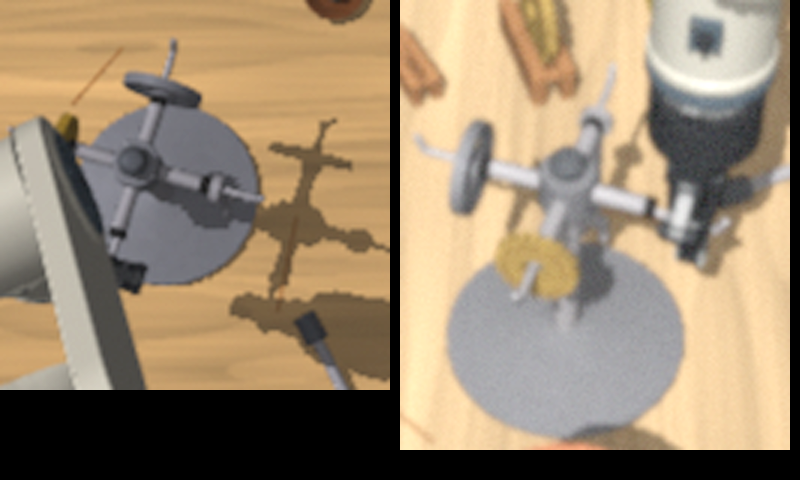

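Top crop: hand-wheel tip at (172,42), cap at (138,163), empty bush at (118,232). The hook is about 15–20° short. I'll compute the angle.

```bash
python3 - <<'E'
from h import *
t=load('top3');s=load('side3')
tc=lambda x,y:(170+(x-1)/3,160+(y-1)/3); sc=lambda x,y:(230+(x-401)/3,190+(y-1)/3)
def ang(n,p,off,z):
    q=onz(t,*p,z)[:2]-AX; print(n,q.round(1),np.linalg.norm(q).round(1),(np.degrees(np.arctan2(q[1],q[0]))+off)%360)
ang('wheeltip',tc(172,42),180,193); ang('spantip',tc(261,199),-90,193); ang('bush',tc(118,233),0,180); ang('cap',tc(138,160),0,216)
print(tri(s,sc(423,140),t,tc(172,42)),tri(s,sc(566,160),t,tc(138,160)))
def angs(n,p,off,z):
    q=onz(s,*p,z)[:2]-AX; print(n,q.round(1),np.linalg.norm(q).round(1),(np.degrees(np.arctan2(q[1],q[0]))+off)%360)
angs('wheeltip s',sc(423,140),180,193); angs('bush s',sc(652,208),0,180); angs('geartip',sc(519,297),90,193)
E
```

```text
wheeltip [110.  -29.7] 114.0 164.90184375430033
spantip [ -32.3 -109.4] 114.1 163.55616280298415
bush [-59.6  17.5] 62.1 163.65374156037242
cap [-0.6 -5.1] 5.1 263.2510772078424
(array([679.44399844, 145.28728614, 191.08255548]), np.float64(4.685028639974509)) (array([572.68526999, 171.84620611, 201.89983041]), np.float64(0.8218276275602934))
wheeltip s [105.5 -26.6] 108.8 165.85787489063406
bush s [-60.7  21.1] 64.3 160.8201568646185
geartip [ 29.  113.3] 116.9 165.6487813939002
```

```bash
python3 - <<'E'
from h import *
for a in (168,172,176,178.5,180): print(rel(*hookpose(a,95,17.4,155)))
print(rel(*hookpose(180,95,45,155)),rel(*hookpose(180,95,45,260)))
E
```

```text
[-0.61, -0.13, 0.1, 0.04, -0.11, -4.52]
[-1.28, -0.17, 0.1, 0.04, -0.11, -8.52]
[-1.95, -0.17, 0.1, 0.04, -0.11, -12.52]
[-2.38, -0.14, 0.09, 0.05, -0.11, -15.02]
[-2.63, -0.12, 0.09, 0.05, -0.11, -16.52]
[0.02, -0.91, 0.1, 0.05, -0.11, -16.52] [0.04, -0.9, -10.4, 0.05, -0.11, -16.52]
```

apply_moves(targets=[[[-1,-0.6,-0.15,0.1,0,0,-4.5],[-1,-1.3,-0.15,0.1,0,0,-8.5],[-1,-1.95,-0.15,0.1,0,0,-12.5],[-1,-2.4,-0.15,0.1,0,0,-15],[-1,-2.65,-0.1,0.1,0,0,-16.5],[-1,-2.65,-0.1,0.1,0,0,-16.5],[-1,-2.65,-0.1,0.1,0,0,-16.5]]])

```text
clock: 6.6
eef_pos: [476.7, 192.0, 155.2]
tcp_rot: [3.14, -0.002, 1.569]
contact_force: [-0.4, 2.1, 1.1]
opening: 0.002
```

```bash
python3 - <<'E'
from h import *
show(); print(rel(*hookpose(180,95,45,155)),rel(*hookpose(180,160,100,290)))
E
```

```text
t 6.6 [476.7 192.  155.2] [ 1.799e+02 -1.000e-01  8.990e+01] F [-0.39  2.14  1.11] M [ 0.28 -0.02 -0.02] op 0.002 q6 -1.19
[2.75, -0.04, 0.03, 0.08, -0.12, -0.12] [8.26, -6.53, -13.47, 0.08, -0.12, -0.12]
```

apply_moves(targets=[[[-1,2.7,0,0,0,0,0],[-1,4,-1,-4,0,0,0],[-1,6,-4,-8,0,0,0],[-1,9,-8,-12,0,0,0],[-1,11,-12,-14,0,0,0],[-1,11,-12,-14,0,0,0],[-1,11,-12,-14,0,0,0]]])

```text
clock: 7.3
eef_pos: [355.7, 303.0, 296.4]
tcp_rot: [3.139, -0.003, 1.57]
contact_force: [-0.2, -0.1, -0.1]
opening: 0.005
```

```bash
python3 - <<'E'
from h import *
show()
f=grab('top','top4');g=grab('side','side4')
e=lambda o:cv2.convertScaleAbs(cv2.resize(o[:,:,::-1],None,fx=3,fy=3,interpolation=cv2.INTER_CUBIC),alpha=1.4,beta=20)
o=np.zeros((480,800,3),np.uint8); a=e(f['pixels'][160:290,170:300]);b=e(g['pixels'][190:340,230:360]);o[:390,:390]=a;o[:450,400:790]=b
cv2.imwrite('pics/c4.png',o)
E
```

```text
t 7.3 [355.7 303.  296.4] [179.8  -0.2  90. ] F [-0.22 -0.06 -0.07] M [-0.04  0.03 -0.01] op 0.005 q6 -0.87
```

View pics/c4.png

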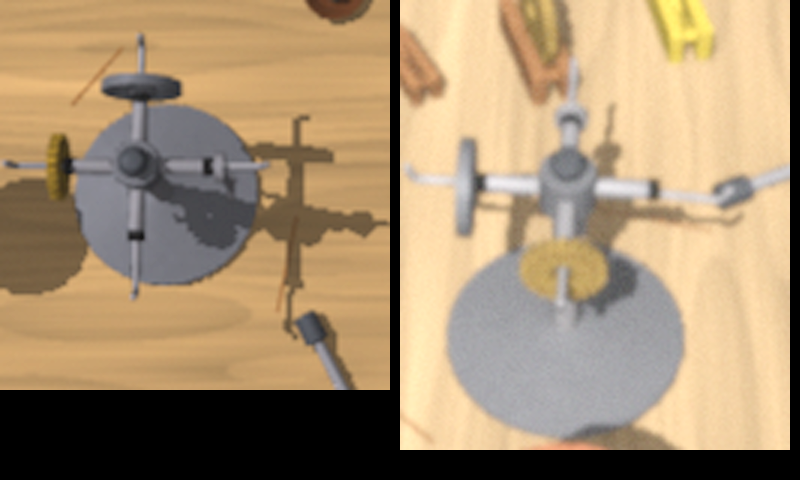

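```bash
python3 - <<'E'
from h import *
t=load('top4');s=load('side4')
tc=lambda x,y:(170+(x-1)/3,160+(y-1)/3); sc=lambda x,y:(230+(x-401)/3,190+(y-1)/3)
P={k:onz(t,*tc(*p),193)[:2] for k,p in dict(w=(140.5,37),g=(8,164),sp=(268,165),e=(134.5,298)).items()}
for k in P: print(k,P[k].round(1))
a=lambda v:np.degrees(np.arctan2(v[1],v[0])).round(2)
print('g-sp angle',a(P['g']-P['sp'])+90,'w-e',a(P['e']-P['w']),'mid',(P['g']+P['sp'])/2,(P['w']+P['e'])/2)
# side: gear-axis plane y=174: points on empty hook line
def ony(f,p,y): c,d=ray(f,*p); return c+d*(y-c[1])/d[1]
for n,p in dict(drum=(593,182),bush=(655,188),tipbend=(714,202),tip=(730,190)).items(): print(n,ony(s,sc(*p),174).round(1))
print('opp', ony(s,sc(480,183),174).round(1))
E
```

```text
w [686.2 173.1]
g [572.1 287.6]
sp [569.1  59. ]
e [453.8 174.2]
g-sp angle 179.24 w-e 179.73 mid [570.60113307 173.26231763] [570.01607215 173.61603345]
drum [552.7 174.  181.6]
bush [508. 174. 177.]
tipbend [464.7 174.  163.6]
tip [454.3 174.  177.1]
opp [634.  174.  177.2]
```

```bash
sed -i 's/^AX=.*/AX=np.array([570.3,173.5])/' h.py; python3 - <<'E'
from h import *
print(rel([452,173.5,240],90),rel([452,173.5,200],90))
E
```

```text
[-12.81, 9.53, 5.46, 0.08, -0.07, -0.1] [-12.81, 9.52, 9.46, 0.08, -0.07, -0.1]
```

apply_moves(targets=[[[-1,-12.8,9.5,5.5,0,0,0],[-1,-12.8,9.5,5.5,0,0,0],[-1,-12.8,9.5,5.5,0,0,0],[-1,-12.8,9.5,5.5,0,0,0],[-1,-12.8,9.5,7.5,0,0,0],[-1,-12.8,9.5,9.5,0,0,0],[-1,-12.8,9.5,9.5,0,0,0],[-1,-12.8,9.5,9.5,0,0,0]]])

```text
clock: 8.2
eef_pos: [451.8, 172.6, 198.8]
tcp_rot: [-3.141, -0.0, 1.568]
contact_force: [-0.2, -0.7, 0.8]
opening: -0.003
```

apply_moves(targets=[[[-1,0,0,0.2,0,0,0],[-1,0,0,0.4,0,0,0],[-1,0,0,0.6,0,0,0],[-1,0,0,0.6,0,0,0],[-1,0,0,0.6,0,0,0]]])

```text
clock: 8.7
eef_pos: [451.8, 172.7, 193.0]
tcp_rot: [-3.141, -0.0, 1.568]
contact_force: [-0.2, -0.0, -0.0]
opening: 0.0
```

apply_moves(targets=[[[-1,0,0,0.2,0,0,0],[-1,0,0,0.4,0,0,0],[-1,0,0,0.4,0,0,0],[-1,0,0,0.4,0,0,0]]])

```text
clock: 9.1
eef_pos: [451.8, 172.7, 188.9]
tcp_rot: [-3.141, -0.0, 1.568]
contact_force: [-0.4, 0.1, 0.5]
opening: -0.001
```

apply_moves(targets=[[[-1,0,0,0.2,0,0,0],[-1,0,0,0.3,0,0,0],[-1,0,0,0.3,0,0,0]]])

```text
clock: 9.4
eef_pos: [451.7, 172.7, 185.7]
tcp_rot: [-3.141, 0.0, 1.568]
contact_force: [0.2, -1.0, -0.0]
opening: -0.001
```

apply_moves(targets=[[[-1,0,0,0.2,0,0,0],[-1,0,0,0.2,0,0,0],[-1,0,0,0.2,0,0,0]]])

```text
clock: 9.7
eef_pos: [451.8, 172.8, 184.1]
tcp_rot: [-3.141, -0.0, 1.568]
contact_force: [-1.7, -0.4, 5.4]
opening: 0.0
```

apply_moves(targets=[[[-1,0,0,0.2,0,0,0],[-1,0,0,0.2,0,0,0],[-1,0,0,0.2,0,0,0]]])

```text
clock: 10.0
eef_pos: [452.1, 173.0, 182.8]
tcp_rot: [3.142, -0.001, 1.568]
contact_force: [-3.4, -0.0, 10.1]
opening: -0.0
```

apply_moves(targets=[[[-1,0,0,-1,0,0,0],[-1,0,0,-1.7,0,0,0],[-1,0,2.6,-1.7,0,0,0],[-1,0,2.6,-1.7,0,0,0],[-1,0,2.6,-0.5,0,0,0],[-1,0,2.6,0,0,0,0],[-1,0,2.6,0.2,0,0,0],[-1,0,2.6,0.2,0,0,0]]])

```text
clock: 10.8
eef_pos: [477.2, 172.8, 180.2]
tcp_rot: [-3.14, -0.0, 1.568]
contact_force: [0.6, 0.6, -0.3]
opening: -0.001
```

apply_moves(targets=[[[-1,0,0,0.15,0,0,0],[-1,0,0,0.15,0,0,0],[-1,0,0,0.15,0,0,0]]])

```text
clock: 11.1
eef_pos: [477.2, 172.8, 178.8]
tcp_rot: [-3.14, -0.0, 1.568]
contact_force: [-0.6, 0.1, 0.5]
opening: 0.003
```

apply_moves(targets=[[[-1,0,0,0.1,0,0,0],[-1,0,0,0.1,0,0,0],[-1,0,0,0.1,0,0,0]]])

```text
clock: 11.4
eef_pos: [477.3, 172.8, 177.8]
tcp_rot: [-3.14, -0.0, 1.568]
contact_force: [0.7, 0.6, -0.3]
opening: -0.003
```

apply_moves(targets=[[[-1,0,0,0.1,0,0,0],[-1,0,0,0.1,0,0,0],[-1,0,0,0.1,0,0,0]]])

```text
clock: 11.7
eef_pos: [477.3, 172.8, 176.8]
tcp_rot: [-3.14, -0.0, 1.568]
contact_force: [-0.6, -0.4, -0.5]
opening: -0.002
```

apply_moves(targets=[[[-1,0,0,0.1,0,0,0],[-1,0,0,0.1,0,0,0],[-1,0,0,0.1,0,0,0]]])

```text
clock: 12.0
eef_pos: [477.4, 172.9, 176.0]
tcp_rot: [-3.141, -0.0, 1.568]
contact_force: [-0.4, 0.7, 3.6]
opening: -0.001
```

```bash
python3 - <<'E'
from h import *
show();print(rel([477,173,260],90),rel([607,-138,260],20))
E
```

```text
t 12.0 [477.4 172.9 176. ] [-180.    -0.    89.8] F [-0.39  0.73  3.65] M [-0.03  0.05 -0.04] op -0.001 q6 -1.22
[0.02, -0.05, -8.4, -0.05, -0.02, -0.15] [-31.05, 13.03, -8.42, -0.06, 0.01, 69.85]
```

apply_moves(targets=[[[-1,0,0,-4.5,0,0,0],[-1,0,0,-9,0,0,0],[1,-31,13,-9,0,0,70],[1,-31,13,-9,0,0,70],[1,-31,13,-9,0,0,70],[1,-31,13,-9,0,0,70],[1,-31,13,-9,0,0,70],[1,-31,13,-9,0,0,70]]])

```text
clock: 12.8
eef_pos: [593.1, -106.2, 265.6]
tcp_rot: [-3.141, 0.0, 0.662]
contact_force: [1.0, -0.8, -0.2]
opening: 0.99
```

```bash
python3 - <<'E'
from h import *
show();print(rel([607,-138,250],20),rel([607,-138,150],20))
E
```

```text
t 12.8 [ 593.1 -106.2  265.6] [-179.9    0.    37.9] F [ 1.02 -0.79 -0.18] M [ 0.01  0.04 -0.03] op 0.99 q6 -0.84
[-0.86, 3.37, 1.56, -0.05, 0.04, 17.92] [-0.85, 3.38, 11.56, -0.05, 0.04, 17.92]
```

apply_moves(targets=[[[1,-0.85,3.35,1.5,0,0,18],[1,-0.85,3.35,1.5,0,0,18],[1,-0.85,3.35,1.5,0,0,18],[1,-0.85,3.35,6,0,0,18],[1,-0.85,3.35,10,0,0,18],[1,-0.85,3.35,13.5,0,0,18],[1,-0.85,3.35,13.5,0,0,18]]])

```text
clock: 13.5
eef_pos: [603.4, -136.1, 126.3]
tcp_rot: [-3.136, 0.008, 0.352]
contact_force: [-0.4, 0.7, -0.2]
opening: 1.004
```

```bash
python3 - <<'E'
from h import *
show();print(rel([607,-138,93],20))
g=grab('side','side5'); t=grab('top','top5')
e=lambda o:cv2.convertScaleAbs(cv2.resize(o[:,:,::-1],None,fx=4,fy=4,interpolation=cv2.INTER_CUBIC),alpha=1.3,beta=15)
o=np.zeros((480,800,3),np.uint8);o[:480,:400]=e(g['pixels'][120:240,230:330]);o[:480,400:]=e(t['pixels'][150:270,270:370]);cv2.imwrite('pics/c5.png',o)
E
```

```text
t 13.5 [ 603.4 -136.1  126.3] [-179.7    0.4   20.2] F [-0.45  0.72 -0.25] M [0.02 0.03 0.02] op 1.004 q6 -0.58
[0.3, 0.32, 3.33, -0.31, 0.44, 0.17]
```

View pics/c5.png

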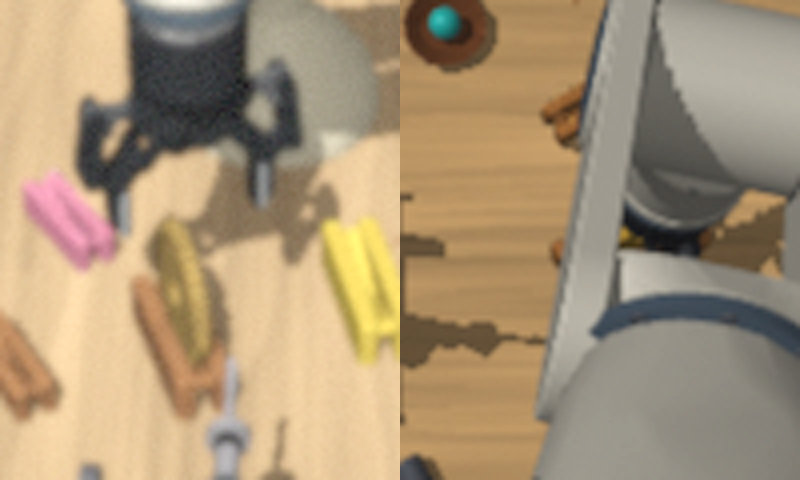

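```bash
python3 - <<'E'
from h import *
s=load('side5')
c=np.array([603.4,-136.1]);y=np.radians(20.2);n=np.array([np.cos(y),np.sin(y)])
for sg in(1,-1): print('tip',proj(s,[*(c+sg*45*n),139]), 'obs',(260,177) if sg>0 else (295.5,171))
print('geartop',proj(s,[607,-138,117]))
f0=load('side0');hsv=cv2.cvtColor(f0['pixels'],cv2.COLOR_RGB2HSV)
# observed gear rim: topmost rows mask centre
m=np.zeros((420,560),np.uint8);m[170:225,262:292]=((hsv[:,:,0]>=19)&(hsv[:,:,0]<=23)&(hsv[:,:,1]>=112))[170:225,262:292]
n_,l,st,cc=cv2.connectedComponentsWithStats(m);i=1+np.argmax(st[1:,4]);ys,xs=np.where(l==i);print(st[i])
for (x0,y0) in ((607,-138),(605,-140),(609,-136)):
    c=np.array([x0,y0]);a=np.radians(np.arange(-40,221,10));q=np.array([-np.sin(y),np.cos(y)])
    P=[[proj(s,[*(c+k*n+50*np.cos(t)*q),67+50*np.sin(t)]) for t in a] for k in(-5,5)]
    P=np.vstack(P); print((x0,y0),'model bbox',P.min(0).round(1),P.max(0).round(1))
E
```

```text
tip [259.66790544 176.06391969] obs (260, 177)
tip [292.15880834 169.22093032] obs (295.5, 171)
geartop [274.72373768 178.48174238]
[269 175  14  35 290]
(607, -138) model bbox [267.6 174.1] [282.3 210.5]
(605, -140) model bbox [268.3 173.6] [283.1 210.1]
(609, -136) model bbox [266.8 174.6] [281.6 211. ]
```

Side crop: the gear sits between the open fingers, with its rim top near (170,220) and fingertips at (121,228) and (262,205). Now I descend and close.

apply_moves(targets=[[[1,0.2,0.3,1.5,-0.3,0.4,0],[1,0.2,0.3,3.2,-0.3,0.4,0],[1,0.2,0.3,3.2,-0.3,0.4,0],[-0.3,0.2,0.3,3.2,-0.3,0.4,0],[-0.5,0.2,0.3,3.2,-0.3,0.4,0],[-0.6,0.2,0.3,3.2,-0.3,0.4,0],[-0.7,0.2,0.3,3.2,-0.3,0.4,0],[-0.72,0.2,0.3,3.2,-0.3,0.4,0]]], newtons=20)

```text
clock: 14.4
eef_pos: [609.9, -139.3, 99.6]
tcp_rot: [3.137, -0.006, 0.351]
contact_force: [-0.4, 0.0, 0.1]
opening: 0.149
```

```bash
python3 - <<'E'
from h import *
show();print(rel([606,-138,94],20))
E
```

```text
t 14.4 [ 609.9 -139.3   99.6] [179.8  -0.4  20.1] F [-0.36  0.03  0.09] M [-0.04 -0.   -0.05] op 0.149 q6 -0.58
[-0.33, -0.26, 0.56, 0.25, -0.35, 0.09]
```

apply_moves(targets=[[[-0.3,0,-0.25,0,0.2,-0.3,0],[-0.3,-0.3,-0.25,0.3,0.2,-0.3,0],[-0.3,-0.3,-0.25,0.55,0.2,-0.3,0],[-0.3,-0.3,-0.25,0.55,0.2,-0.3,0],[-0.3,-0.3,-0.25,0.55,0.2,-0.3,0]]])

```text
clock: 14.9
eef_pos: [606.2, -138.0, 93.9]
tcp_rot: [3.141, -0.001, 0.351]
contact_force: [-0.0, 0.7, -0.1]
opening: 0.352
```

```bash
python3 - <<'E'
from h import *
show()
g=grab('side','side6'); t=grab('top','top6');show();print(rel([606,-138,94],20))
e=lambda o:cv2.convertScaleAbs(cv2.resize(o[:,:,::-1],None,fx=6,fy=6,interpolation=cv2.INTER_CUBIC),alpha=1.4,beta=25)
cv2.imwrite('pics/c6.png',e(g['pixels'][140:230,240:310]))
E
```

```text
t 14.9 [ 606.2 -138.    93.9] [180.   -0.   20.1] F [-0.01  0.69 -0.09] M [-0.01  0.    0.02] op 0.352 q6 -0.58
t 15.0 [ 606.3 -138.    94.1] [ 1.80e+02 -1.00e-01  2.01e+01] F [-0.88  0.47 -0.49] M [ 0.01 -0.05 -0.05] op 0.348 q6 -0.58
[-0.03, -0.01, 0.01, 0.05, -0.05, 0.09]
```

View pics/c6.png

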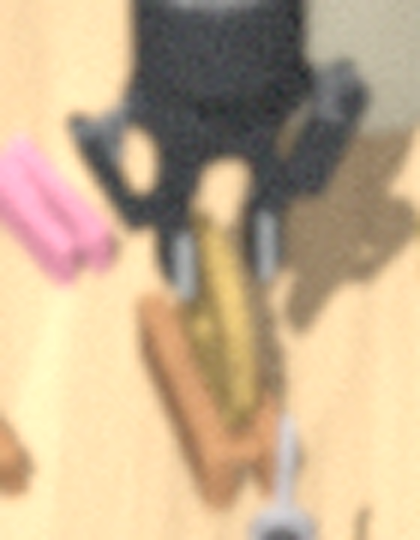

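Side crop: the gear rim (centre x≈220) sits midway between the pads (183 and 265). Closing.

apply_moves(targets=[[[-0.6,0,0,0,0,0,0],[-0.7,0,0,0,0,0,0],[-0.75,0,0,0,0,0,0],[-0.8,0,0,0,0,0,0],[-1,0,0,0,0,0,0]]], newtons=20)

```text
clock: 15.5
eef_pos: [606.6, -138.0, 94.2]
tcp_rot: [3.141, -0.002, 0.351]
contact_force: [1.7, 0.5, 0.1]
opening: 0.113
```

apply_moves(targets=[[[-1,0,0,0,0,0,0],[-1,0,0,0,0,0,0],[-1,0,0,0,0,0,0]]], newtons=70)

```text
clock: 15.8
eef_pos: [606.7, -137.9, 94.3]
tcp_rot: [3.141, -0.002, 0.35]
contact_force: [0.5, 1.2, 1.9]
opening: 0.102
```

apply_moves(targets=[[[-1,0,0,-0.5,0,0,0],[-1,0,0,-1.5,0,0,0],[-1,0,0,-3,0,0,0],[-1,0,0,-6,0,0,0],[-1,0,0,-10,0,0,0],[-1,0,0,-14,0,0,0],[-1,0,0,-18,0,0,0],[-1,0,0,-18,0,0,0]]])

```text
clock: 16.6
eef_pos: [608.9, -138.7, 281.9]
tcp_rot: [3.135, -0.01, 0.351]
contact_force: [1.1, -0.4, -3.7]
opening: 0.097
```

```bash
python3 - <<'E'
from h import *
show();print(rel([400,-60,290],0),rel([400,AX[1],290],0),rel([425,AX[1],203.1],0))
E
```

```text
t 16.6 [ 608.9 -138.7  281.9] [179.6  -0.6  20.1] F [ 1.12 -0.43 -3.74] M [-0.02 -0.09  0.06] op 0.097 q6 -0.58
[-16.91, -14.56, -1.08, 0.29, -0.64, 20.08] [-8.9, -36.49, -1.15, 0.29, -0.64, 20.08] [-6.64, -35.69, 7.57, 0.29, -0.64, 20.08]
```

apply_moves(targets=[[[-1,-8.9,-36.5,-1.5,0.3,-0.6,20],[-1,-8.9,-36.5,-1.5,0.3,-0.6,20],[-1,-8.9,-36.5,-1.5,0.3,-0.6,20],[-1,-8.9,-36.5,-1.5,0.3,-0.6,20],[-1,-8.9,-36.5,-1.5,0.3,-0.6,20],[-1,-8.9,-36.5,-1.5,0.3,-0.6,20],[-1,-8.9,-36.5,-1.5,0.3,-0.6,20],[-1,-8.9,-36.5,-1.5,0.3,-0.6,20]]])

```text
clock: 17.4
eef_pos: [396.7, 175.4, 293.5]
tcp_rot: [-3.141, 0.001, 0.003]
contact_force: [0.1, -0.5, -5.5]
opening: 0.098
```

apply_moves(targets=[[[-1,0,0,0,0,0,0],[-1,0,0,0,0,0,0],[-1,0,0,0,0,0,0]]])

```text
clock: 17.7
eef_pos: [396.8, 174.8, 293.4]
tcp_rot: [3.142, 0.001, 0.003]
contact_force: [-0.5, 0.4, -4.5]
opening: 0.1
```

```bash
python3 - <<'E'
from h import *
show();print(rel([400,AX[1],250],0),rel([425,AX[1],203.1],0))
E
```

```text
t 17.7 [396.8 174.8 293.4] [1.8e+02 1.0e-01 2.0e-01] F [-0.46  0.37 -4.46] M [ 0.02 -0.04  0.02] op 0.1 q6 0.41
[0.32, 0.13, 4.34, 0.0, 0.05, 0.16] [2.83, 0.13, 9.02, 0.0, 0.05, 0.16]
```

apply_moves(targets=[[[-1,0.3,0.1,3,0,0,0],[-1,0.3,0.1,6,0,0,0],[-1,1.8,0.1,8.4,0,0,0.1],[-1,2.8,0.1,9,0,0,0.1],[-1,2.8,0.1,9,0,0,0.1],[-1,2.8,0.1,9,0,0,0.1],[-1,2.8,0.1,9,0,0,0.1]]])

```text
clock: 18.4
eef_pos: [425.1, 173.9, 204.4]
tcp_rot: [-3.141, -0.0, 0.001]
contact_force: [0.1, 0.8, -5.3]
opening: 0.102
```

```bash
python3 - <<'E'
from h import *
show()
g=grab('side','side7');print(rel([425,174,203.1],0)); show()
e=lambda o:cv2.convertScaleAbs(cv2.resize(o[:,:,::-1],None,fx=6,fy=6,interpolation=cv2.INTER_CUBIC),alpha=1.4,beta=25)
cv2.imwrite('pics/c7.png',e(g['pixels'][200:300,290:390]))
print(proj(g,[425,174,175.8]),proj(g,[425,174,225.8]),proj(g,[453,174,185]),proj(g,[460,174,169.5]))
E
```

```text
t 18.4 [425.1 173.9 204.4] [-180.   -0.    0.] F [ 0.11  0.77 -5.25] M [ 0.03  0.02 -0.04] op 0.102 q6 0.38
[-0.0, -0.01, 0.13, -0.03, -0.03, 0.06]
t 18.45 [425.  173.9 204.4] [-1.8e+02 -0.0e+00  1.0e-01] F [ 0.07 -0.81 -5.34] M [-0.01 -0.05 -0.  ] op 0.099 q6 0.38
[353.26551765 253.77398393] [355.62872615 237.87633714] [340.56555753 250.56033821] [336.73056846 255.25669561]
```

View pics/c7.png

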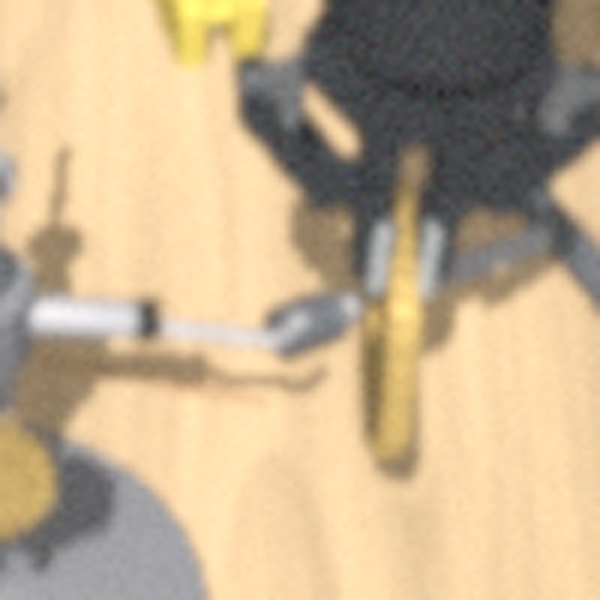

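```bash
python3 - <<'E'
from h import *
g=load('side7');hsv=cv2.cvtColor(g['pixels'],cv2.COLOR_RGB2HSV)
for y in list(range(222,232))+list(range(272,284)): print(y,' '.join(f'{a[0]:2d}/{a[1]//10:2d}/{a[2]//10:2d}' for a in hsv[y,349:364]))
n=np.radians(np.arange(0,360,5))
for zc in (177.1,172,182):
    P=np.array([proj(g,[425+k,174+50*np.cos(t),zc+50*np.sin(t)]) for t in n for k in(-5,5)]);print(zc,P.min(0),P.max(0))
# wire edges: column profile along wire
gr=cv2.cvtColor(g['pixels'],cv2.COLOR_RGB2LAB)
for u in (306,308,310,320,324,328,332):
    col=hsv[245:265,u,1].astype(float); w=np.clip(np.median(col)-col-15,0,None); v=245+(w*np.arange(20)).sum()/w.sum()
    c,d=ray(g,u,v); X=c+d*(174-c[1])/d[1]; print(u,v.round(2),X.round(1))
E
```

```text
222 16/ 9/ 9 18/ 7/ 5 60/ 1/ 3 105/ 1/ 3 83/ 3/ 3 108/ 3/ 4  0/ 0/ 3 105/ 2/ 3 108/ 3/ 3 120/ 2/ 3 90/ 1/ 3 160/ 1/ 4 96/ 3/ 3 90/ 2/ 3 90/ 2/ 3
223 18/ 9/10 13/ 9/ 6 150/ 0/ 3 111/ 4/ 3 165/ 1/ 3 107/ 5/ 3 105/ 4/ 3  0/ 0/ 3 120/ 1/ 3  0/ 2/ 4  8/ 2/ 4  0/ 1/ 3 120/ 1/ 3 100/ 2/ 3 105/ 4/ 3
224 16/ 9/11 14/ 7/ 6 150/ 0/ 3 120/ 2/ 3 120/ 1/ 3 100/ 2/ 3 130/ 4/ 3 60/ 1/ 4 10/ 4/ 5 13/ 5/ 5 17/ 7/ 5 18/ 7/ 5  8/ 4/ 4 160/ 2/ 3 113/ 3/ 3
225 16/ 9/ 9 15/ 7/ 5 80/ 2/ 3 100/ 4/ 3 135/ 1/ 3 105/ 1/ 3 143/ 3/ 3 17/ 3/ 4 20/ 8/ 6 16/ 9/ 7 17/ 9/ 7 16/ 7/ 7 14/ 5/ 4 40/ 2/ 3 20/ 2/ 2
226 15/ 6/ 6 15/ 2/ 4 60/ 0/ 3 120/ 0/ 3 120/ 2/ 3 132/ 3/ 4 15/ 1/ 3 11/ 5/ 5 16/ 9/ 7 17/ 8/ 8 17/ 9/ 8 17/ 9/ 7 14/ 7/ 5 23/ 3/ 3 120/ 2/ 2
227  0/ 2/ 4 130/ 2/ 3 135/ 1/ 2 116/ 5/ 3 96/ 3/ 3 90/ 0/ 4 45/ 2/ 3 10/ 6/ 6 17/ 8/ 8 17/ 9/ 9 17/10/ 9 16/ 9/ 8 15/ 8/ 5  8/ 2/ 4 116/ 7/ 2
228 113/ 3/ 3 98/ 7/ 2 120/ 1/ 3 102/ 3/ 3 105/ 3/ 3 60/ 0/ 3  0/ 1/ 4 16/ 6/ 6 15/ 9/ 8 19/10/ 8 19/ 9/ 9 17/ 9/ 7 21/ 7/ 5 12/ 4/ 3 83/ 3/ 3
229 113/ 5/ 3 132/ 4/ 3 113/ 2/ 3 109/ 6/ 3 128/ 2/ 3 105/ 4/ 3 60/ 0/ 3 18/ 7/ 6 17/11/ 
[... 1710 characters left out ...]
 9/15 17/ 9/15 17/ 9/15
282 17/ 9/16 18/ 9/16 18/ 9/16 18/ 8/16 17/ 8/15 19/ 9/15 17/ 9/15 18/ 9/15 18/ 8/15 17/ 9/15 17/ 9/15 18/ 9/15 18/ 8/15 17/ 9/15 18/ 9/15
283 18/ 9/16 17/ 9/16 17/ 9/16 18/ 8/16 17/ 9/15 18/ 9/15 18/ 9/15 17/ 9/15 17/ 9/15 18/ 9/15 17/ 9/15 17/ 9/15 18/ 9/15 18/ 9/15 18/ 9/15
177.1 [348.43049831 230.06031489] [358.6615769  276.86209343]
172 [348.22123557 231.70051985] [358.4004818  278.36690825]
182 [348.63272828 228.47484481] [358.91402986 275.40744252]
306 252.71 [526.6 174.  175. ]
308 252.59 [522.3 174.  175.6]
310 252.66 [518.  174.  175.5]
320 254.51 [496.2 174.  170.4]
324 254.89 [487.5 174.  169.5]
328 255.37 [478.8 174.  168.3]
332 255.71 [470.1 174.  167.6]
```

Gear bottom edge matches the prediction (276.5 against 276.9 px) and the wire slopes down as felt: lean about −0.12, tip top at 185 mm. Now I thread it.

apply_moves(targets=[[[-1,0.5,0,0.13,0,0,0],[-1,1.2,0,0.13,0,0,0],[-1,1.8,0,0.13,0,0,0],[-1,1.8,0,0.13,0,0,0],[-1,1.8,0,0.13,0,0,0]]])

```text
clock: 18.95
eef_pos: [443.1, 173.9, 203.0]
tcp_rot: [-3.141, 0.0, 0.001]
contact_force: [-0.9, 0.6, -4.4]
opening: 0.101
```

apply_moves(targets=[[[-1,0.2,0,0,0,0,0],[-1,0.4,0,0,0,0,0],[-1,0.6,0,0,0,0,0],[-1,0.6,0,0,0,0,0]]])

```text
clock: 19.35
eef_pos: [449.3, 173.9, 203.0]
tcp_rot: [-3.141, -0.0, 0.001]
contact_force: [0.2, -0.0, -5.3]
opening: 0.102
```

apply_moves(targets=[[[-1,0.15,0,0,0,0,0],[-1,0.3,0,0,0,0,0],[-1,0.4,0,0,0,0,0],[-1,0.4,0,0,0,0,0]]])

```text
clock: 19.75
eef_pos: [451.2, 173.7, 202.3]
tcp_rot: [3.141, 0.005, 0.0]
contact_force: [-7.2, 0.5, -3.4]
opening: 0.095
```

apply_moves(targets=[[[-1,-0.3,0,0,0,-0.1,0],[-1,-0.4,0,-0.1,0,-0.3,0],[-1,-0.4,0,-0.2,0,-0.3,0],[-1,-0.4,0,-0.2,0,-0.3,0]]])

```text
clock: 20.15
eef_pos: [447.8, 173.8, 204.7]
tcp_rot: [-3.141, 0.009, 0.0]
contact_force: [0.1, 0.5, -4.5]
opening: 0.1
```

```bash
python3 - <<'E'
from h import *
show();print(rel([447,174,204.3],0))
E
```

```text
t 20.15 [447.8 173.8 204.7] [-180.     0.5    0. ] F [ 0.13  0.51 -4.5 ] M [ 0.08 -0.04 -0.02] op 0.1 q6 0.36
[-0.08, -0.02, 0.04, -0.01, 0.5, 0.02]
```

apply_moves(targets=[[[-1,0,0,0,0,0.5,0],[-1,0.15,0,0,0,0.5,0],[-1,0.3,0,0,0,0.5,0],[-1,0.4,0,0,0,0.5,0],[-1,0.4,0,0,0,0.5,0]]])

```text
clock: 20.65
eef_pos: [452.3, 174.1, 204.9]
tcp_rot: [-3.141, -0.001, 0.0]
contact_force: [0.7, 0.1, -4.6]
opening: 0.102
```

apply_moves(targets=[[[-1,0.15,0,0,0,0,0],[-1,0.3,0,0,0,0,0],[-1,0.3,0,0,0,0,0]]])

```text
clock: 20.95
eef_pos: [455.9, 174.1, 205.0]
tcp_rot: [-3.141, -0.002, 0.0]
contact_force: [0.4, 1.3, -3.6]
opening: 0.1
```

apply_moves(targets=[[[-1,0.15,0,0,0,0,0],[-1,0.3,0,0,0,0,0],[-1,0.4,0,0,0,0,0],[-1,0.4,0,0,0,0,0]]])

```text
clock: 21.35
eef_pos: [459.9, 174.3, 204.9]
tcp_rot: [-3.141, -0.001, 0.0]
contact_force: [0.5, 3.1, -6.2]
opening: 0.098
```

apply_moves(targets=[[[-1,0.15,0,0,0,0,0],[-1,0.3,0,0,0,0,0],[-1,0.4,0,0,0,0,0],[-1,0.4,0,0,0,0,0]]])

```text
clock: 21.75
eef_pos: [464.2, 174.2, 204.8]
tcp_rot: [-3.141, -0.002, 0.0]
contact_force: [-0.4, 1.3, -6.8]
opening: 0.1
```

apply_moves(targets=[[[-1,0.15,0,0,0,0,0],[-1,0.3,0,0,0,0,0],[-1,0.5,0,0,0,0,0],[-1,0.5,0,0,0,0,0]]])

```text
clock: 22.15
eef_pos: [469.8, 174.2, 204.9]
tcp_rot: [-3.141, -0.003, 0.0]
contact_force: [0.5, 1.9, -7.2]
opening: 0.1
```

apply_moves(targets=[[[-1,0,0,0.15,0,0,0],[-1,0.1,0,0.3,0,0,0],[-1,0.2,0,0.4,0,0,0],[-1,0.2,0,0.4,0,0,0],[-1,0.2,0,0.4,0,0,0]]])

```text
clock: 22.65
eef_pos: [471.9, 174.1, 200.9]
tcp_rot: [-3.141, -0.003, 0.0]
contact_force: [-1.0, 0.4, -4.6]
opening: 0.1
```

```bash
python3 - <<'E'
from h import *
show()
g=grab('side','side8');t=grab('top','top8');show()
e=lambda o,k:cv2.convertScaleAbs(cv2.resize(o[:,:,::-1],None,fx=k,fy=k,interpolation=cv2.INTER_CUBIC),alpha=1.4,beta=25)
o=np.zeros((500,800,3),np.uint8);o[:500,:500]=e(g['pixels'][200:300,280:380],5);o[:400,500:]=e(t['pixels'][200:280,190:250],5);cv2.imwrite('pics/c8.png',o)
E
```

```text
t 22.65 [471.9 174.1 200.9] [-1.8e+02 -1.0e-01  0.0e+00] F [-1.    0.43 -4.55] M [-0.01 -0.04  0.02] op 0.1 q6 0.35
t 22.75 [471.8 174.2 201. ] [-180.    -0.2    0. ] F [-0.01  0.22 -5.79] M [-0.03  0.02  0.06] op 0.098 q6 0.35
```

View pics/c8.png

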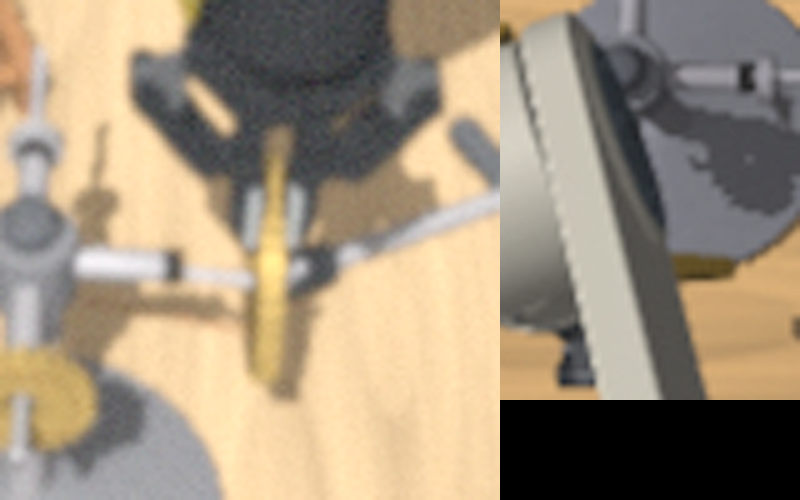

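The gear is threaded: in the side crop the wire enters its bore at (255,278). The top crop shows the gear's −y edge at (735,267). I use it to check the lateral offset.

```bash
python3 - <<'E'
from h import *
t=load('top8')
hsv=cv2.cvtColor(t['pixels'],cv2.COLOR_RGB2HSV)
m=np.zeros((420,560),np.uint8);m[245:262,222:245]=((hsv[...,0]>=18)&(hsv[...,1]>=165))[245:262,222:245]
ys,xs=np.where(m);print(xs.max(),ys[xs>=xs.max()-1].mean(),len(xs));print(onz(t,xs.max()+.5,ys[xs>=xs.max()-1].mean(),174),'edge expected',174.2-50)
s=load('side8');hs=cv2.cvtColor(s['pixels'],cv2.COLOR_RGB2HSV)
E
```

```text
236 253.0 46
[470.08682261 119.52722101 174.        ] edge expected 124.19999999999999
```

apply_moves(targets=[[[-1,0.2,-0.2,0,0,0,0],[-1,0.5,-0.4,0,0,0,0],[-1,0.9,-0.45,0,0,0,0],[-1,1.3,-0.45,0,0,0,0],[-1,1.3,-0.45,0,0,0,0]]])

```text
clock: 23.25
eef_pos: [485.6, 178.8, 201.0]
tcp_rot: [-3.141, -0.003, 0.0]
contact_force: [-0.3, -0.7, -5.0]
opening: 0.097
```

apply_moves(targets=[[[-1,0.3,0,0,0,0,0],[-1,0.6,0,0,0,0,0],[-1,0.8,0,0,0,0,0],[-1,0.9,0,0,0,0,0],[-1,0.9,0,0,0,0,0]]])

```text
clock: 23.75
eef_pos: [494.7, 178.8, 201.0]
tcp_rot: [-3.141, -0.003, 0.0]
contact_force: [-0.3, -1.2, -5.3]
opening: 0.102
```

apply_moves(targets=[[[-1,0.15,0,0,0,0,0],[-1,0.3,0,0,0,0,0],[-1,0.3,0,0,0,0,0]]])

```text
clock: 24.05
eef_pos: [497.9, 178.8, 201.1]
tcp_rot: [-3.141, -0.003, 0.0]
contact_force: [0.6, 0.5, -5.3]
opening: 0.097
```

apply_moves(targets=[[[-1,0.1,0,0,0,0,0],[-1,0.15,0,0,0,0,0],[-1,0.15,0,0,0,0,0]]])

```text
clock: 24.35
eef_pos: [499.5, 178.8, 201.1]
tcp_rot: [-3.141, -0.003, 0.0]
contact_force: [0.1, -0.6, -4.6]
opening: 0.102
```

apply_moves(targets=[[[-1,0.1,0,0,0,0,0],[-1,0.15,0,0,0,0,0],[-1,0.15,0,0,0,0,0]]])

```text
clock: 24.65
eef_pos: [501.1, 178.8, 201.1]
tcp_rot: [-3.141, -0.003, 0.0]
contact_force: [-0.4, 0.1, -4.5]
opening: 0.097
```

apply_moves(targets=[[[-1,0.1,0,0,0,0,0],[-1,0.15,0,0,0,0,0],[-1,0.15,0,0,0,0,0]]])

```text
clock: 24.95
eef_pos: [502.4, 178.8, 201.0]
tcp_rot: [-3.141, -0.003, 0.0]
contact_force: [-0.4, 0.7, -4.1]
opening: 0.096
```

apply_moves(targets=[[[-1,0.1,0,0,0,0,0],[-1,0.1,0,0,0,0,0],[-1,0.1,0,0,0,0,0]]])

```text
clock: 25.25
eef_pos: [503.1, 178.7, 200.9]
tcp_rot: [-3.141, -0.002, 0.0]
contact_force: [-3.2, -0.6, -3.7]
opening: 0.098
```

apply_moves(targets=[[[-1,-0.03,0,0.15,0,0,0],[-1,-0.03,0,0.3,0,0,0],[-1,-0.03,0,0.45,0,0,0],[-1,-0.03,0,0.45,0,0,0],[-1,-0.03,0,0.45,0,0,0]]])

```text
clock: 25.75
eef_pos: [502.7, 178.7, 196.2]
tcp_rot: [-3.141, -0.002, -0.0]
contact_force: [-2.6, -0.5, -5.4]
opening: 0.099
```

apply_moves(targets=[[[-1,0,0,0.1,0,0,0],[-1,0,0,0.1,0,0,0],[-1,0,0,0.1,0,0,0]]])

```text
clock: 26.05
eef_pos: [502.8, 178.7, 195.3]
tcp_rot: [-3.141, -0.002, -0.0]
contact_force: [-2.3, 0.0, -4.0]
opening: 0.097
```

apply_moves(targets=[[[-1,0,0,0.05,0,0,0],[-1,0,0,0.1,0,0,0],[-1,0,0,0.1,0,0,0]]])

```text
clock: 26.35
eef_pos: [502.9, 178.8, 194.7]
tcp_rot: [-3.141, -0.003, -0.0]
contact_force: [-3.5, -0.8, 3.0]
opening: 0.102
```

apply_moves(targets=[[[-1,0,0,0.05,0,0,0],[-1,0,0,0.05,0,0,0],[-1,0,0,0.05,0,0,0]]])

```text
clock: 26.65
eef_pos: [502.9, 178.8, 194.6]
tcp_rot: [-3.141, -0.003, -0.0]
contact_force: [-5.2, 0.2, 5.8]
opening: 0.098
```

apply_moves(targets=[[[-1,-0.08,0,-0.04,0,0,0],[-1,-0.08,0,-0.04,0,0,0],[-1,-0.08,0,-0.04,0,0,0]]])

```text
clock: 26.95
eef_pos: [502.5, 178.9, 195.0]
tcp_rot: [-3.14, -0.004, 0.0]
contact_force: [-0.3, -0.0, -0.5]
opening: 0.102
```

apply_moves(targets=[[[-0.8,0.02,0,0,0,0,0],[-0.76,0.02,0,0,0,0,0],[-0.72,0.02,0,0,0,0,0],[-0.68,0.02,0,0,0,0,0],[-0.6,0.02,0,0,0,0,0],[-0.5,0.02,0,0,0,0,0],[-0.45,0.02,0,0,0,0,0],[-0.45,0.02,0,0,0,0,0]]], newtons=20)

```text
clock: 27.75
eef_pos: [502.8, 178.9, 195.0]
tcp_rot: [-3.14, -0.004, 0.0]
contact_force: [-0.1, 1.3, -0.7]
opening: 0.274
```

```bash
python3 - <<'E'
from h import *
show()
g=grab('side','side9');show()
cv2.imwrite('pics/c9.png',cv2.convertScaleAbs(cv2.resize(g['pixels'][200:300,260:360,::-1],None,fx=6,fy=6,interpolation=cv2.INTER_CUBIC),alpha=1.4,beta=25))
E
```

```text
t 27.75 [502.8 178.9 195. ] [-179.9   -0.2    0. ] F [-0.12  1.29 -0.74] M [ 0.04 -0.   -0.03] op 0.274 q6 0.34
t 27.8 [502.8 178.9 195. ] [-179.9   -0.2    0. ] F [ 0.55 -0.75  0.17] M [-0.02  0.01 -0.03] op 0.269 q6 0.34
```

View pics/c9.png

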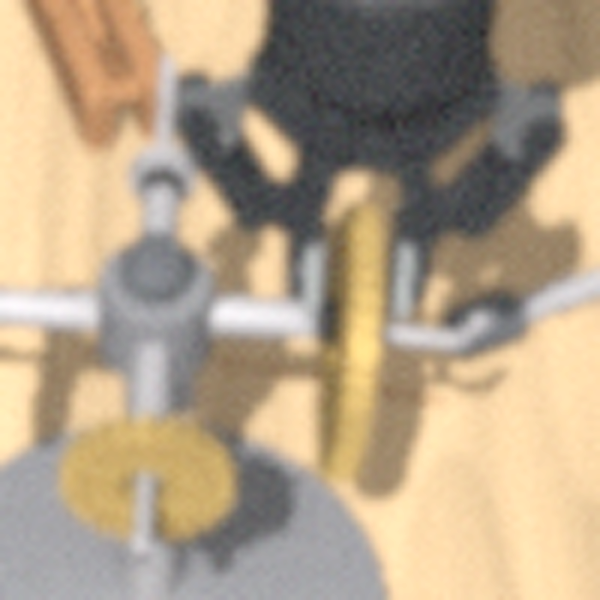

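The gear hangs at the bush (crop (355,340)) with both pads clear of it. I withdraw straight up.

apply_moves(targets=[[[-0.45,0,0,-0.5,0,0,0],[-0.45,0,0,-1.5,0,0,0],[-0.45,0,0,-3,0,0,0],[-0.45,0,0,-6,0,0,0],[-0.45,0,0,-10,0,0,0],[-0.45,-5,0,-11,0,0,0],[-0.45,-10,0,-11,0,0,0],[-0.45,-15,0,-11,0,0,0]]])

```text
clock: 28.6
eef_pos: [352.1, 178.6, 305.5]
tcp_rot: [-3.139, -0.005, -0.001]
contact_force: [-0.5, 2.7, 0.6]
opening: 0.275
```

apply_moves(targets=[[[-0.45,-5,15,0,0,0,0],[-0.45,-5,15,0,0,0,0],[-0.45,-5,20,0,0,0,0],[-0.45,-5,25,0,0,0,0],[-0.45,-5,30,0,0,0,0],[-0.45,-5,30,0,0,0,0],[-0.45,-5,30,0,0,0,0],[-0.45,-5,30,0,0,0,0]]])

```text
clock: 29.4
eef_pos: [301.6, -123.1, 305.4]
tcp_rot: [-3.14, -0.006, -0.006]
contact_force: [0.7, 0.2, -0.5]
opening: 0.277
```

```bash
python3 - <<'E'
from h import *
show()
g=grab('side','side10');t=grab('top','top10')
e=lambda o:cv2.convertScaleAbs(cv2.resize(o[:,:,::-1],None,fx=4,fy=4,interpolation=cv2.INTER_CUBIC),alpha=1.4,beta=20)
o=np.zeros((480,800,3),np.uint8);o[:,:400]=e(g['pixels'][200:320,255:355]);o[:,400:]=e(t['pixels'][165:285,180:280]);cv2.imwrite('pics/c10.png',o)
E
```

```text
t 29.4 [ 301.6 -123.1  305.4] [-179.9   -0.4   -0.3] F [ 0.7   0.19 -0.48] M [ 0.01 -0.03 -0.  ] op 0.277 q6 -0.39
```

View pics/c10.png

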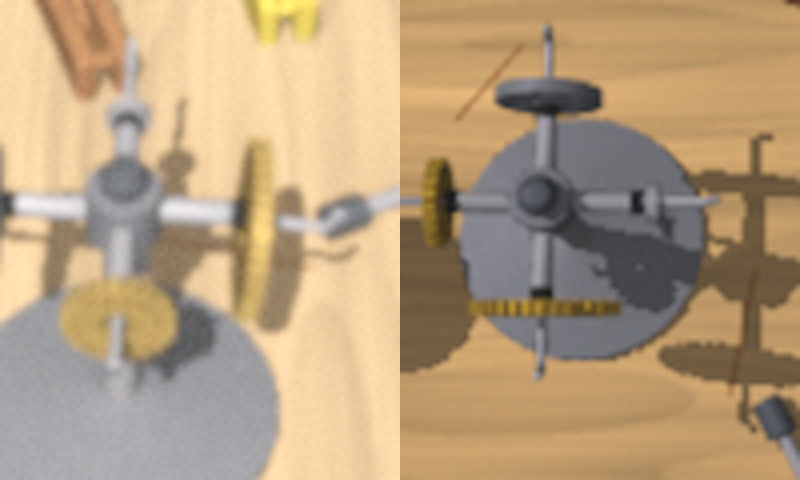

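The gear is home against the bush, square, and the hook is unchanged (wheel tip (547,28), empty tip (539,376)). I hand it in.

```bash
python3 - <<'E'
from h import *
print(r.sign_off()); show()
E
```

```text
the job is handed in; nothing more can be done
None
the job is handed in; nothing more can be done
```

The bronze gear is hanging on the empty hook, back against its rubber bush, and the hook points at the robot's side. I handed the job in after about 29 s of robot time.

- **Carousel:** I pushed the empty hook's own wire round by about 143°. The readings between moves were 2 to 5 N. The camera put the hook at 179.2° and 179.7° by two pairs of tips, where 180° is straight at the robot's side.
- **Lean:** two light touches (up to 10 N on the tip) showed the wire leaning down by about 0.12 rad.
- **Hanging:** the first try caught on the tip at about 7 N. I backed off, raised the gear about 2 mm and it went through. The gear also sat about 4.6 mm off-centre in the grip sideways, which I corrected. I then slid it to the bush and lowered it until the wire carried its weight, with the wrist reading near zero before I opened the fingers. I did not see it drop or swing.
- **Last checks:** the final pictures show the gear square at the bush, the hook unchanged and the gripper well away, with nothing visibly disturbed near the carousel. I did not look again at the cup, lens bead or lamp shade; nothing in the moves went near them.
- **Disagreements:**
  - The bush was felt about 3 mm farther in than the camera axis predicted.
  - The side view put the arm about 4 mm low.
  - Forces were only read at the end of each move, so a brief higher peak would not have shown.

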